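# Test the new heat alarm in its carton

### The job

A new heat alarm lies in a cardboard carton whose two flaps still stand half over it. Fold both flaps back outwards until they lean clearly past upright, then press the alarm's red test button half-way down (about 7 mm, where the white band under the red cap has just gone in) with the fingers and finish while holding it there; never push it all the way to its stop, and leave everything else on the worktop where it is.

Things in the scene. Friction and masses are not known exactly. Their poses are not given: they have to be found in the camera images.
- carton: open brown cardboard carton, stands firm (does not slide); outside 130 mm along its own x, 170 mm along its own y, walls 90 mm high and 4 mm thick; origin at the centre of its underside, z up. The long flaps hang on the walls at y = +85 mm (left flap) and y = -85 mm (right flap); two short end flaps already hang down outside the x walls, reaching 8 mm beyond them
- flap_left (a joint): angle of the flap hinged along the carton's x on the rim at y = +85 mm, z = 91 mm; the flap is a stiff panel 126 mm along x, 80 mm from hinge to free edge, 3 mm thick. 0 = closed level over the carton, 1.57 = upright, 2.8 = folded right back outside (stop). Starts 0.8 to 1.1; light, and friction of about 0.04 N m keeps it where it is left
- flap_right (a joint): the same for the mirror-image flap on the rim at y = -85 mm, z = 91 mm
- flap_left_edge (a point): middle of the free edge of the left flap
- flap_right_edge (a point): middle of the free edge of the right flap
- heat_alarm: white round heat alarm, 100 mm across, housing 36 mm high, fixed on the carton's 4 mm thick floor, near the middle and turned any way; origin at the centre of its underside. Its button axis lies 18 mm from the centre along its own x; a small green lamp is on the other side of the centre
- test_button (a joint): travel of the red spring-loaded test button, straight down: 0 = out, 0.007 = half-way, 0.014 = at its stop. It resists with 2 N at first and 0.5 N more per mm (5.5 N half-way, 9 N at the stop) and springs back when let go
- button_top (a point): centre of the top face of the red button cap, 35 mm across, moves with it; when out it is 53 mm above the alarm's underside, 57 mm above the worktop. The red cap is 8 mm high; below it a white band of about 8 mm shows while the button is out
- tape_roll: brown roll of tape, 93 mm across, 48 mm high, lying flat; origin at the centre of its underside; leave alone
- scissors: scissors with red handles, 87 x 199 x 9 mm; origin under the middle; leave alone
- jam_jar: jam jar, 68 mm across, 84 mm high; origin at the centre of its underside; leave alone
- mug: white mug with handle, 82 x 112 x 94 mm; origin under the middle; leave alone
- tea_tin: orange tin with brown lid, 72 x 72 x 115 mm; origin at the centre of its underside; leave alone
- notebook: closed notebook, 210 x 152 x 13 mm, lying flat; origin under the middle; leave alone
- coffee_scoop: steel coffee scoop, 43 x 134 x 21 mm; origin under the middle; leave alone
There are look-alikes about, which are no part of the job. What is shaped like the heat_alarm but purple is not meant.

How it is judged:
By the outcome, as a careful person would: the job done as asked, in the order asked, and still so for the second after the job is handed in, while the arm keeps its last pose, push and grip.
It also fails if it takes over 48 s, if anything falls off the work surface, if the arm or the gripper's body presses on something with over 40 N, if the wrist force passes 120 N, or if a joint passes its speed limit or range.

### The arm

A 7-joint arm with a two-finger parallel gripper is mounted at the origin on a cart in front of the work surface, level with it; the furniture and walls round the work are solid. World frame = base frame: x ahead of the robot, y to its left, z up, the work surface at z = 0. Lengths are in m, angles in rad, forces in N, time in s.
With the tool pointing down it reaches from about 0.425 to 0.875 m from the base axis. Payload 4.7 kg.
Tool frame: the origin (TCP) lies midway between the tips of the shut fingers; the grasp point (between the pads) lies 19 mm behind it; z points along the fingers, y is the direction in which the jaws open and shut (so a half turn about z gives the same grasp; the last joint's range is limited). The gripper opens to 87 mm and grips with 3 to 60 N. Pads are 19 mm wide; open, the fingers measure 117 mm over their backs; the gripper's body (75 mm by 190 mm) begins 51 mm behind the grasp point.
Start: joints at [-1.278, 0.321, -0.07, 1.45, 0.023, 1.371, -0.057], TCP at [0.179, 0.625, 0.223] pointing down, gripper open.
Joint ranges: [-2.86, 2.86], [-0.3, 2.09], [-1.38, 1.24], [0.06, 2.45], [-1.56, 4.7], [0.09, 2.05], [-2.69, 2.69]. Speed limits (rad/s): [2.57, 2.57, 3.14, 3.14, 3.14, 3.14, 3.14].

### API

Orientations are given as a rotation vector (axis times angle).
In Python, from bench import get_state, eyes, job gives the robot as it stands. The module is installed in compiled form; this text tells all that it offers.
- The arm moves only by the shell command python3 -m jog 'ROWS' [FORCE]. ROWS is JSON, a list that holds one entry, the list of rows, each a list of 5 numbers: the opening, from 0 (shut) to 1 (fully open), then the shift along the tool's x, y, z in units of 40 mm (1.0 is 40 mm), then the turn about the tool's z in units of 5 degrees (1.0 is 5 degrees). In form: [[[jaw, dx, dy, dz, turn], ...]]. A call has 1 to 10 rows; each row shifts and turns the commanded pose from where the row before left it, along the tool's axes as they then stand; what a row does not reach is not made up. A row lasts 1/8 s, in which the tool goes at most 62.5 mm and 10.7 degrees, less where a joint would pass 70% of its speed; a pose out of reach is approached as far as the arm can. A call is refused whole if a number of a shift passes 1 or a number of a turn 1, either way. A call with a gripper value outside its range is refused whole. The fingers move at their own pace and stop on an object; FORCE is the grip in N (left out, the last holds). Time passes only in rows, so rows that do not move let the fingers close. It gives the time, the measured TCP pose, the force and the opening at its end, in the units of the state.
- get_state(): the state, without advancing time (a new reading comes with each control period).
- eyes.get_image(name): name is "scene" or "top"; returns (picture, depth): 400x640x3 uint8, red, green, blue; 400x640 float32, m along the optical axis (not along the pixel's ray), 0 where there is no reading.
- eyes.camera_params(name): a dict with "camera_matrix" (3x3 intrinsics, pixels), "k1" (the pictures are not rectified: a ray, as slopes to the right and down, at radius r is drawn at 1 + k1 r^2 times it, then the intrinsics apply), "pose" (4x4, takes a point from camera to world coordinates). Camera axes: x right, y down, z forward; pixel columns grow to the right and rows downward; lengths in m; the calibration is good to about 2 mm. A picture is of the moment at which its call begins. camera_params takes no time and is no camera call.
- job.close_job(): hands the job in, once; it reports no verdict.
The state is a dict: "time": time; "joint_positions": joint angles; "qd": joint speeds; "joint_torque": joint torques, N m; "position": TCP position; "tool_rot": TCP orientation; "ft_force": force on the tool from outside, world axes, zero at the start; "torque": the same for the moment, N m; "grip_width": opening from 0.0 (shut) to 1.0 (fully open).
Only numpy, scipy, OpenCV 4.12 (cv2) and the standard library are available. Lean on these libraries where they do the work, as an engineer would, in place of code of your own. Each camera call takes 0.05 s, during which the arm holds its last target. There are 200 camera calls.

## Working session

There is one attempt and no reset: what is moved stays moved. The work goes in short steps, Python scripts to look and compute and a shell command to move; the robot and the scene stay as the last step left them, time stands still between calls to the robot, and variables do not carry over. Pictures are saved under pics/ and viewed, about 8 in all and at most 12, crops included, and the job is handed in when it is done.

```bash
mkdir -p pics; cat > h.py <<'E'
import numpy as np, cv2
from bench import get_state, eyes, job
def world(name,d,pix,z=None):
    p=eyes.camera_params(name);K=np.array(p["camera_matrix"]);T=np.array(p["pose"])
    pix=np.array(pix,float).reshape(-1,2)
    n=cv2.undistortPoints(pix.reshape(-1,1,2),K,np.array([p["k1"],0,0,0,0.])).reshape(-1,2)
    r=np.c_[n,np.ones(len(n))]
    if z is None:
        dd=d[pix[:,1].astype(int),pix[:,0].astype(int)]
    else:
        rw=r@T[:3,:3].T; dd=(z-T[2,3])/rw[:,2]
    return (r*dd[:,None])@T[:3,:3].T+T[:3,3]
def snap(name,tag):
    im,d=eyes.get_image(name); cv2.imwrite(f"pics/{tag}.png",im[:,:,::-1]); np.savez(f"{tag}.npz",im=im,d=d); return im,d
E
python3 - <<'E'
from h import *
print({k:np.round(v,3).tolist() for k,v in get_state().items()})
for n in("top","scene"):
    snap(n,n+"0"); p=eyes.camera_params(n); print(n,np.round(p["camera_matrix"],1).tolist(),np.round(p["pose"],3).tolist(),p["k1"])
E
```

```text
{'time': 0.0, 'joint_positions': [-1.278, 0.322, -0.07, 1.452, 0.023, 1.371, -0.057], 'qd': [-0.001, 0.001, 0.0, -0.001, -0.0, 0.001, -0.0], 'joint_torque': [0.001, -49.13, -0.404, -31.253, -0.064, 0.044, 0.0], 'position': [0.179, 0.624, 0.221], 'tool_rot': [-0.436, -3.111, 0.003], 'ft_force': [0.535, -0.226, -0.468], 'torque': [-0.037, -0.005, 0.038], 'grip_width': 1.001}
top [[408.9, 0.0, 323.7], [0.0, 408.9, 210.7], [0.0, 0.0, 1.0]] [[0.021, -0.983, 0.183, 0.346], [-1.0, -0.023, -0.009, 0.016], [0.013, -0.182, -0.983, 1.311], [0.0, 0.0, 0.0, 1.0]] 0.031261590920842776
scene [[402.9, 0.0, 313.7], [0.0, 402.9, 200.5], [0.0, 0.0, 1.0]] [[-0.756, -0.398, 0.519, -0.257], [-0.654, 0.449, -0.609, 0.996], [0.01, -0.8, -0.6, 1.049], [0.0, 0.0, 0.0, 1.0]] -0.08261448953214601
```

View pics/top0.png

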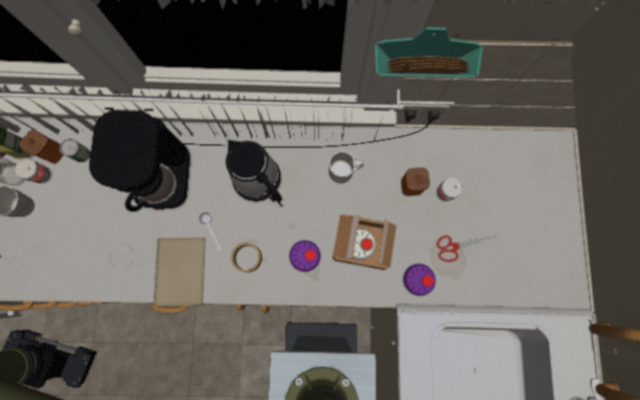

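View pics/scene0.png

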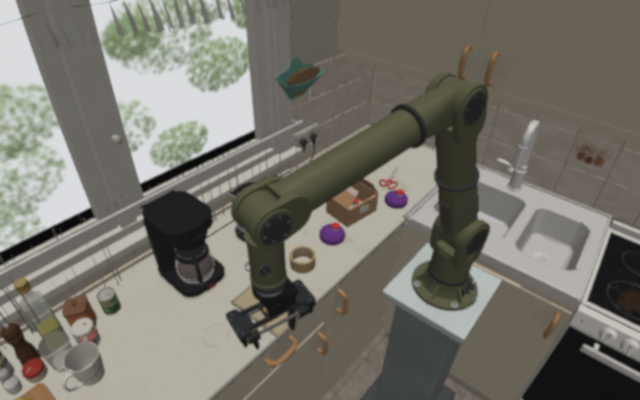

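```bash
python3 - <<'E'
from h import *
f=np.load("top0.npz");im,d=f["im"],f["d"]
c=im[190:290,310:450]; cv2.imwrite("pics/c0.png",cv2.resize(c,None,fx=5.6,fy=5.6,interpolation=cv2.INTER_CUBIC)[:,:,::-1])
# height map
v,u=np.mgrid[195:300,280:450]; W=world("top",d,np.c_[u.ravel(),v.ravel()]).reshape(v.shape+(3,))
np.set_printoptions(linewidth=250)
print("z mm, cols 328..400 step3, rows 208..274 step 3"); print((W[13:80:3,48:121:3,2]*1000).astype(int))
hsv=cv2.cvtColor(im,cv2.COLOR_RGB2HSV)
m=((hsv[...,0]<6)|(hsv[...,0]>174))&(hsv[...,1]>170)&(hsv[...,2]>120)
n,l,s,ce=cv2.connectedComponentsWithStats(m.astype(np.uint8))
for i in range(1,n):
    if s[i,4]>20: print(s[i],ce[i],world("top",d,[ce[i]],0.057),world("top",d,[ce[i]]))
# neighbours: point cloud of pixels > 20mm in bins
E
```

```text
z mm, cols 328..400 step3, rows 208..274 step 3
[[   1   -5    4    0    0   -1   -1   -5    4    1    0   -2   -2   -3   -1    4    2    2    0   -2    0   -2    0    3    1]
 [   1    2   -3   -3    0    1   -3   -2    1    0    0   -3    0    2    2   -4    0   -2   -1    1    5   -2    3    2    2]
 [   1    2    1   -2   -1   86   -1    5    0    1   -3   -2    0    3    1    3   -2    4    3   -3    3    3    2   -4    3]
 [   2    0    3    5   97  107  111  124  133  145  152    2    0    0    2    1    0    0   -1    2    4    3   -1    1    0]
 [   1    2    3   -1   95  105  115  126  133  149  149   81   93   90   90   86   90   -4    0  160    5    1    1    4    1]
 [   0   -2    1    0   99  108  118  131  137  148   22   30   34   52   60   67   81   90   90  157  136  118   -1    4    4]
 [  -1   -3    0 1310   98  111  120  129  138  152    8   -1    5    7    1   14   26   35   49  151  136  116  101    0   -2]
 [   1    5   -1   92  103  111  124  133  136  151   39   38   32   -1    3    6    4    2    3  150  135  114  100    2    1]
 [  -2    2   -2   94  102  
[... 1700 characters left out ...]
-1    0    2   -1    0    0    0    1   -1    1    0    0   -4]
 [  -1    2    0   -1   -2    1   -1    0   -2    0    2    0    4    2    5   -2   -2    2    1   -2   -2    0    1   -2    5]]
[362 239  10  10  68] [366.51470588 243.63235294] [[ 0.4790265  -0.12872485  0.057     ]] [[ 0.47920933 -0.12892429  0.05527757]]
[449 243   9   9  32] [454.03125 246.5    ] [[ 0.47658347 -0.3975606   0.057     ]] [[ 0.48201964 -0.41478713  0.00482654]]
[306 250   9  10  73] [309.87671233 254.64383562] [[0.44135075 0.044478   0.057     ]] [[0.44189099 0.04463658 0.04990053]]
[423 276  10  10  77] [427.33766234 280.44155844] [[ 0.37182132 -0.31288975  0.057     ]] [[ 0.37194835 -0.31450555  0.05084819]]
```

View pics/c0.png

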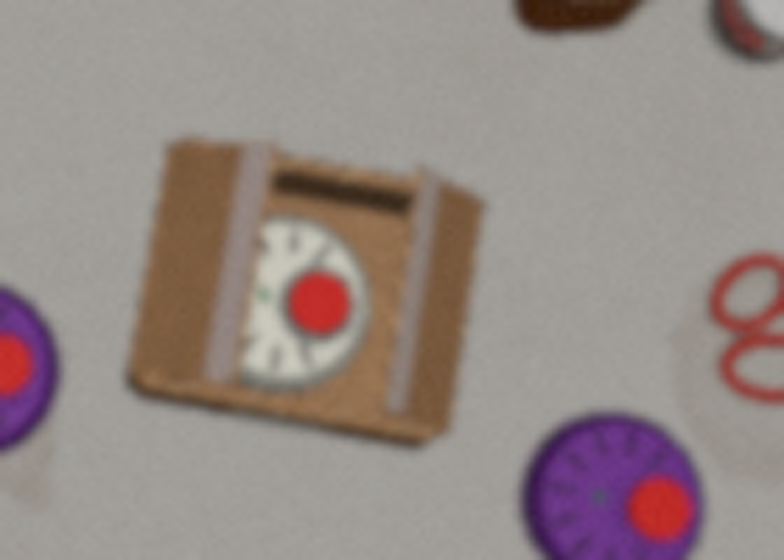

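```bash
python3 - <<'E'
from h import *
f=np.load("top0.npz");im,d=f["im"],f["d"]
np.set_printoptions(precision=4,suppress=True)
v,u=np.mgrid[208:275,326:402]; P=np.c_[u.ravel(),v.ravel()]; W=world("top",d,P)
W=W[(W[:,2]<.17)]
hi=W[(W[:,2]>.096)]
cen=hi[:,:2].mean(0)
# split by y gap
a=np.deg2rad(-7)
b=hi[:,1]-(-.128)
res={}
for nm,s in(("L",b>0.0),("R",b<0.0)):
    Q=hi[s]
    for k in range(4):
        c=Q.mean(0);n=np.linalg.svd(Q-c)[2][2]; n*=np.sign(n[2]); r=(Q-c)@n; Q=Q[abs(r)<.006]
    h=np.cross(n,[0,0,1]);h/=np.linalg.norm(h); h*=np.sign(h[0])
    th=np.arccos(n[2]); 
    z0=.091; # hinge point on plane
    g=n[:2]/np.linalg.norm(n[:2]); t=((c-[0,0,z0])[2])*n[2]/np.hypot(*n[:2]); hp=c[:2]+g*t
    e=Q@h
    res[nm]=(hp,h)
    print(nm,len(Q),"n",n,"angle",th,"hingeline pt",hp,"dir",h,np.degrees(np.arctan2(h[1],h[0])),"extent",np.percentile(e,[1,99]),"zmax",np.percentile(Q[:,2],99),"rms",r.std())
h=(res["L"][1]+res["R"][1]);h/=np.linalg.norm(h); y=np.array([-h[1],h[0],0])
yl=res["L"][0]@y[:2];yr=res["R"][0]@y[:2]
ex=np.percentile(hi@h,[1,99])
C=h*ex.mean()+y*(yl+yr)/2
print("width",yl-yr,"ext",ex,"centre",C,"yaw",np.degrees(np.arctan2(h[1],h[0])))
B=np.array([.4790,-.1287,0])
print("button in carton frame",(B-C)@h,(B-C)@y)
L=C+y*.085;R=C-y*.085; print("L hinge",L,"R hinge",R)
E
```

```text
L 798 n [0.1199 0.7441 0.6573] angle 0.8535928221756539 hingeline pt [ 0.4983 -0.0311] dir [ 0.9873 -0.1591  0.    ] -9.15212691577678 extent [0.4353 0.5594] zmax 0.15420617646391604 rms 0.0015755388265706327
R 516 n [-0.1317 -0.8212  0.5552] angle 0.9821352467692827 hingeline pt [ 0.4698 -0.2034] dir [ 0.9874 -0.1583 -0.    ] -9.10890696314184 extent [0.4351 0.5583] zmax 0.1607882160331313 rms 0.0010947495802511114
width 0.17461050449968057 ext [0.4352 0.559 ] centre [ 0.4846 -0.1173  0.    ] yaw -9.13051693945931
button in carton frame -0.003710702249911948 -0.012108668756673498
L hinge [ 0.4981 -0.0334  0.    ] R hinge [ 0.4711 -0.2013  0.    ]
```

```bash
cat >> h.py <<'E'
from scipy.spatial.transform import Rotation as Ro
C=np.array([.4846,-.1173]);H=np.array([.9873,-.1587]);Y=np.array([.1587,.9873])
def rep(tx=None,ty=None,tz=None):
    s=get_state();p=np.array(s["position"]);R=Ro.from_rotvec(s["tool_rot"]).as_matrix()
    q=p[:2]-C; print("t",s["time"],"pos",np.round(p,4),"carton xy mm",np.round([q@H*1e3,q@Y*1e3],1),"F",np.round(s["ft_force"],1),"grip",round(s["grip_width"],2))
    a=np.degrees(np.arctan2(R[1,1],R[0,1])); print("tooly ang",round(a,1),"turn units to carton x",round((a+9.13)/5,2),"toolz",np.round(R[:,2],3))
    if tx is not None:
        t=np.r_[C+H*tx/1e3+Y*ty/1e3,tz/1e3]; print("shift units",np.round(R.T@(t-p)/.04,2))
E
python3 - <<'E'
from h import *
from scipy.optimize import fsolve
rep(0,-4,221)
g=C+Y*-.004; N=24
def sim(p,tr=0):
    dx,dy=p;x=np.array([.179,.624]);a=np.radians(74.05);o=[]
    for i in range(N):
        ey=np.array([np.cos(a),np.sin(a)]);ex=np.array([-ey[1],ey[0]])
        x=x+.04*(dx*ex+dy*ey);a-=np.radians(83.2/N);o.append(np.hypot(*x))
    return o if tr else x-g
s=fsolve(sim,[-.9,-.2]);print(s,83.2/N/5,np.round(sim(s,1),2))
E
```

```text
t 0.1 pos [0.1788 0.6244 0.2216] carton xy mm [-419.7  683.8] F [ 0.2  0.2 -0.4] grip 1.0
tooly ang 74.0 turn units to carton x 16.63 toolz [-0.    -0.002 -1.   ]
shift units [-12.46 -15.82   0.04]
[-0.89733464 -0.1895618 ] 0.6933333333333334 [0.64 0.64 0.63 0.62 0.62 0.61 0.6  0.59 0.59 0.58 0.57 0.57 0.56 0.55
 0.54 0.54 0.53 0.53 0.52 0.52 0.51 0.51 0.5  0.5 ]
```

```bash
python3 -m jog '[[[0,-0.9,-0.19,0,0.69],[0,-0.9,-0.19,0,0.69],[0,-0.9,-0.19,0,0.69],[0,-0.9,-0.19,0,0.69],[0,-0.9,-0.19,0,0.69],[0,-0.9,-0.19,0,0.69],[0,-0.9,-0.19,0,0.69],[0,-0.9,-0.19,0,0.69]]]' 20
python3 -c "
from h import *
rep(0,-4,221)"
```

```text
time: 1.1
position: [0.4038, 0.4357, 0.2226]
tool_rot: [1.172, 2.915, 0.0]
ft_force: [-0.1, 0.5, -0.4]
grip_width: 0.172
t 1.1 pos [0.4038 0.4357 0.2226] carton xy mm [-167.5  533.1] F [-0.1  0.5 -0.4] grip 0.17
tooly ang 46.2 turn units to carton x 11.07 toolz [ 0.  0. -1.]
shift units [-11.08  -8.66   0.04]
```

```bash
python3 -m jog '[[[0,-0.9,-0.19,0,0.69],[0,-0.9,-0.19,0,0.69],[0,-0.9,-0.19,0,0.69],[0,-0.9,-0.19,0,0.69],[0,-0.9,-0.19,0,0.69],[0,-0.9,-0.19,0,0.69],[0,-0.9,-0.19,0,0.69],[0,-0.9,-0.19,0,0.69]]]'
python3 -m jog '[[[0,-0.9,-0.19,0,0.69],[0,-0.9,-0.19,0,0.69],[0,-0.9,-0.19,0,0.69],[0,-0.9,-0.19,0,0.69],[0,-0.9,-0.19,0,0.69],[0,-0.9,-0.19,0,0.69],[0,-0.9,-0.19,0,0.69],[0,-0.9,-0.19,0,0.69],[0,0,0,0,0]]]'
python3 -c "
from h import *
rep(0,-4,120)"
```

```text
time: 2.1
position: [0.514, 0.1657, 0.2226]
tool_rot: [1.833, 2.551, 0.0]
ft_force: [-0.2, -0.1, -0.5]
grip_width: 0.006
time: 3.22
position: [0.4859, -0.1267, 0.2228]
tool_rot: [2.393, 2.035, 0.0]
ft_force: [0.2, -1.1, 0.3]
grip_width: 0.005
t 3.225 pos [ 0.4859 -0.1267  0.2228] carton xy mm [ 2.8 -9.1] F [ 0.2 -1.1  0.3] grip 0.01
tooly ang -9.2 turn units to carton x -0.02 toolz [ 0. -0. -1.]
shift units [ 0.13 -0.07  2.57]
```

```bash
python3 -m jog '[[[0,0.13,-0.07,0.7,0],[0,0,0,0.7,0],[0,0,0,0.7,0],[0,0,0,0.6,0],[0,0.3,0,0,0],[0,0.3,0,0,0],[0,0.3,0,0,0],[0,0.3,0,0,0]]]'
python3 -c "
from h import *
rep(0,98,115)"
```

```text
time: 4.22
position: [0.4936, -0.068, 0.1155]
tool_rot: [2.384, 2.045, 0.003]
ft_force: [0.2, -1.3, -0.2]
grip_width: 0.007
t 4.225 pos [ 0.4936 -0.068   0.1155] carton xy mm [ 1.  50.1] F [ 0.2 -1.3 -0.2] grip 0.01
tooly ang -8.7 turn units to carton x 0.08 toolz [ 0.002  0.001 -1.   ]
shift units [ 1.2  -0.02  0.01]
```

```bash
python3 -m jog '[[[0,0.3,0,0,0],[0,0.3,0,0,0],[0,0.3,0,0,0],[0,0.3,0,0,0],[0,0,0,0,0],[0,0,0,0,0]]]'
python3 -c "
from h import *
rep(0,98,115); snap('top','t1')
f=np.load('t1.npz')['im'][190:290,310:450]; cv2.imwrite('pics/t1c.png',cv2.resize(f,None,fx=4,fy=4,interpolation=cv2.INTER_CUBIC)[:,:,::-1])
snap('scene','s1'); f=np.load('s1.npz')['im'][120:280,260:460]; cv2.imwrite('pics/s1c.png',cv2.resize(f,None,fx=3,fy=3,interpolation=cv2.INTER_CUBIC)[:,:,::-1])
"
```

```text
time: 4.97
position: [0.5, -0.0216, 0.1145]
tool_rot: [-2.384, -2.045, -0.0]
ft_force: [-0.7, -1.4, 0.7]
grip_width: 0.006
t 4.975 pos [ 0.5    -0.0216  0.1145] carton xy mm [ 0. 97.] F [-0.7 -1.4  0.7] grip 0.01
tooly ang -8.8 turn units to carton x 0.07 toolz [ 0.  0. -1.]
shift units [ 0.03 -0.   -0.01]
```

View pics/s1c.png

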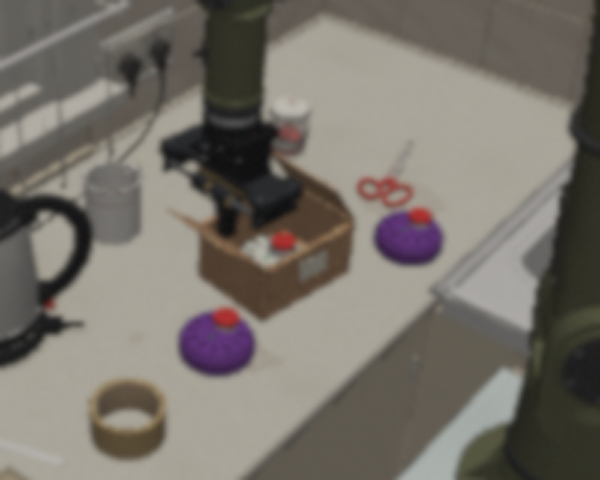

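The left flap now leans outwards past the wall (crop ~(185,215)). Next, the right flap, at the same height.

```bash
python3 -m jog '[[[0,-0.9,0,0,0],[0,-0.9,0,0,0],[0,-0.9,0,0,0],[0,-0.3,0,0,0],[0,-0.3,0,0,0],[0,-0.3,0,0,0],[0,-0.3,0,0,0],[0,-0.3,0,0,0],[0,-0.3,0,0,0],[0,-0.3,0,0,0]]]'
python3 -m jog '[[[0,-0.15,0,0,0],[0,0,0,0,0],[0,0,0,0,0]]]'
python3 -c "
from h import *
rep(-4,-98,115)"
```

```text
time: 6.32
position: [0.4705, -0.2119, 0.1144]
tool_rot: [-2.384, -2.045, -0.0]
ft_force: [1.3, 1.0, 0.6]
grip_width: 0.003
time: 6.7
position: [0.4698, -0.2176, 0.1145]
tool_rot: [2.385, 2.045, -0.0]
ft_force: [-1.1, -0.5, -0.1]
grip_width: 0.003
t 6.7 pos [ 0.4698 -0.2176  0.1145] carton xy mm [   1.3 -101.4] F [-1.1 -0.5 -0.1] grip 0.0
tooly ang -8.8 turn units to carton x 0.07 toolz [ 0. -0. -1.]
shift units [ 0.09 -0.13 -0.01]
```

```bash
python3 -c "
from h import *
im,d=snap('top','t2')
cv2.imwrite('pics/t2c.png',cv2.resize(im[190:290,310:450],None,fx=4,fy=4,interpolation=cv2.INTER_CUBIC)[:,:,::-1])
hsv=cv2.cvtColor(im,cv2.COLOR_RGB2HSV)
m=((hsv[...,0]<6)|(hsv[...,0]>174))&(hsv[...,1]>170)&(hsv[...,2]>100)
n,l,s,ce=cv2.connectedComponentsWithStats(m.astype(np.uint8))
for i in range(1,n):
    if s[i,4]>20: print(s[i],ce[i],world('top',d,[ce[i]],0.057))
im,d=snap('scene','s2')
hsv=cv2.cvtColor(im,cv2.COLOR_RGB2HSV)
m=((hsv[...,0]<6)|(hsv[...,0]>174))&(hsv[...,1]>150)&(hsv[...,2]>90)
n,l,s,ce=cv2.connectedComponentsWithStats(m.astype(np.uint8))
for i in range(1,n):
    if s[i,4]>10: print('scene',s[i],ce[i],world('scene',d,[ce[i]],0.055))
"
```

```text
[362 240  10   9  67] [366.52238806 243.70149254] [[ 0.47881396 -0.12874886  0.057     ]]
[306 250   9  10  74] [309.90540541 254.7027027 ] [[0.44117349 0.0443854  0.057     ]]
scene [397 190   6   4  20] [399.55 191.65] [[ 0.36953345 -0.3048979   0.055     ]]
scene [351 198   7   5  29] [354.17241379 199.79310345] [[ 0.48058389 -0.12862589  0.055     ]]
scene [332 224   7   4  27] [334.88888889 225.55555556] [[0.43836043 0.05279734 0.055     ]]
scene [ 23 358  20  20 245] [ 32.27755102 366.91836735] [[0.68230375 1.07384143 0.055     ]]
```

View pics/t2c.png

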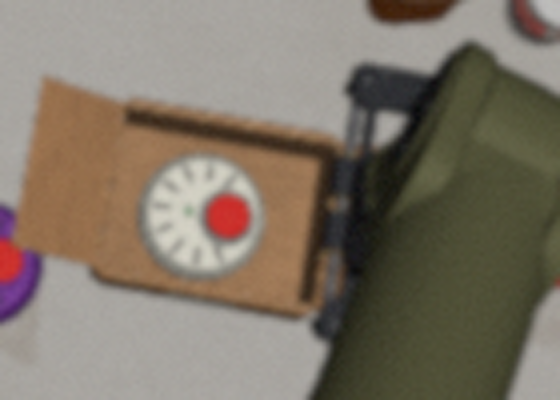

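```bash
python3 -m jog '[[[0,0.56,-0.03,0,0],[0,0.56,-0.03,0,0],[0,0.56,-0.03,0,0],[0,0.56,-0.03,0,0],[0,0,0,0.4,0],[0,0,0,0.4,0],[0,0,0,0.3,0],[0,0,0,0,0],[0,0,0,0,0]]]'
python3 -c "
from h import *
rep(-3.7,-12.1,50)
im,d=snap('top','t3')
v,u=np.mgrid[195:300,280:450]; W=world('top',d,np.c_[u.ravel(),v.ravel()]);q=W[:,:2]-C
cx,cy=q@H,q@Y
for s in(1,-1):
    k=(abs(cx)<.06)&(s*cy>.09)&(s*cy<.17)&(W[:,2]>.085)&(W[:,2]<.18)
    y,z=s*cy[k]-.085,W[k,2]-.091; print(s,k.sum(),'angle',np.pi-np.arctan2(z.sum(),y.sum()), 'zmax',np.percentile(z,98))
"
```

```text
time: 7.92
position: [0.4789, -0.1288, 0.0707]
tool_rot: [2.385, 2.044, -0.0]
ft_force: [0.5, 0.4, -0.5]
grip_width: 0.004
t 7.925 pos [ 0.4789 -0.1288  0.0707] carton xy mm [ -3.8 -12.2] F [ 0.5  0.4 -0.5] grip 0.0
tooly ang -8.8 turn units to carton x 0.06 toolz [ 0. -0. -1.]
shift units [0.   0.   0.52]
1 779 angle 2.3863884111682028 zmax 0.05453254131503695
-1 474 angle 2.470237821348589 zmax 0.05097772492929232
```

```bash
python3 -m jog '[[[0,0,0,0.15,0],[0,0,0,0.1,0],[0,0,0,0.05,0],[0,0,0,0,0],[0,0,0,0,0]]]'
python3 -m jog '[[[0,0,0,0.05,0],[0,0,0,0.05,0],[0,0,0,0,0],[0,0,0,0,0]]]'
```

```text
time: 8.6
position: [0.4788, -0.1282, 0.0586]
tool_rot: [2.385, 2.045, 0.0]
ft_force: [0.4, 0.2, 0.1]
grip_width: 0.004
time: 9.1
position: [0.4791, -0.1282, 0.0548]
tool_rot: [2.384, 2.045, 0.001]
ft_force: [-0.4, -0.9, 3.4]
grip_width: 0.004
```

```bash
python3 -m jog '[[[0,0,0,0.04,0],[0,0,0,0.04,0],[0,0,0,0.03,0],[0,0,0,0,0],[0,0,0,0,0],[0,0,0,0,0]]]'
for i in 1 2 3; do python3 -m jog '[[[0,0,0,0,0]]]' | grep -E 'pos|force'; done
```

```text
time: 9.85
position: [0.4791, -0.1282, 0.0504]
tool_rot: [2.385, 2.045, 0.001]
ft_force: [-0.3, -0.3, 5.3]
grip_width: 0.006
position: [0.4791, -0.1282, 0.0504]
ft_force: [-0.9, -0.4, 4.5]
position: [0.4791, -0.1282, 0.0504]
ft_force: [-0.2, -0.0, 5.9]
position: [0.4791, -0.1282, 0.0504]
ft_force: [-0.9, -0.2, 5.9]
```

```bash
python3 -c "
from h import *
im,d=snap('scene','s4')
cv2.imwrite('pics/s4c.png',cv2.resize(im[160:250,310:420],None,fx=6,fy=6,interpolation=cv2.INTER_CUBIC)[:,:,::-1])
F=[]
for i in range(8): eyes.get_image('scene'); F.append(get_state()['ft_force'][2])
print(np.round(F,2),np.mean(F)); rep()
a=np.load('scene0.npz')['im'].astype(int);b=np.load('top0.npz');t,dt=snap('top','t4')
ch=(abs(t.astype(int)-b['im']).max(2)>50).astype(np.uint8)
n,l,s,c=cv2.connectedComponentsWithStats(ch)
print([tuple(map(int,x)) for x in s[1:] if x[4]>25])
"
```

```text
[5.92 5.62 5.3  5.09 5.82 4.9  5.18 5.5 ] 5.414384981049537
t 10.675 pos [ 0.4791 -0.1282  0.0504] carton xy mm [ -3.7 -11.7] F [-0.  -0.7  5.5] grip 0.01
tooly ang -8.8 turn units to carton x 0.07 toolz [ 0.001  0.    -1.   ]
[(340, 203, 80, 120, 4772), (314, 210, 25, 45, 783), (343, 218, 16, 7, 50), (346, 232, 11, 21, 127), (0, 330, 97, 70, 4394), (318, 352, 59, 48, 1765)]
```

View pics/s4c.png

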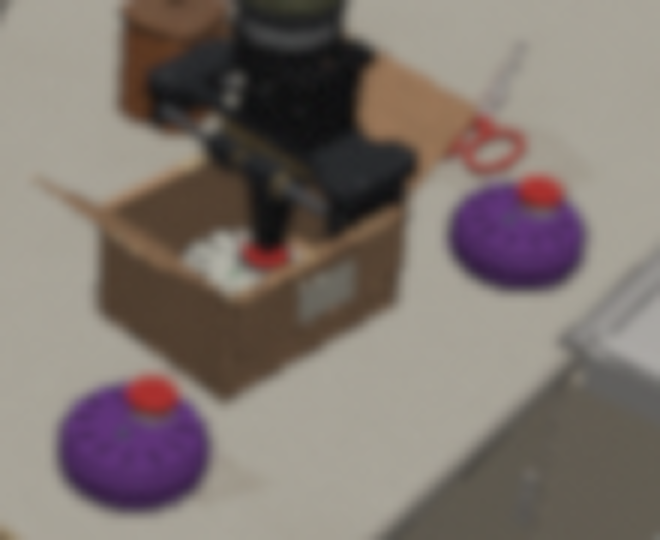

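Both flaps lean outwards (~(75,205) and ~(420,120)). The fingers sit on the red cap (~(265,257)), and the white band has gone in. The force of 5.4 N and the tip height both give about 6.7 mm of travel, so I'm handing in.

```bash
python3 -c "
from h import *
print(job.close_job())"
```

```text
the job is handed in; nothing more can be done
None
```

I folded both carton flaps back outwards, then pressed the red test button half-way with the shut fingers and handed the job in while holding it there, at about 10.7 s of the 48 s.

- **Flaps:** the last depth measurement, taken just before pressing, gave about 2.39 rad for the left flap and 2.47 rad for the right. The final picture still shows both leaning well past upright.
- **Button:** the fingertips held at z = 50.4 mm, about 6.6 mm of travel. The mean force was 5.4 N, about 6.8 mm by the stated spring (single readings 4.5 to 5.9 N), so the button never came near its stop.
- **Surroundings:** comparing the top view before and after, only the carton area and the arm changed. The part of the bench behind the arm could not be compared. No check failed or disagreed.

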